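Clear the solder reel from under the peg rail and send the drilling sled home

TASK

A reel of solder has been left in the drilling station, under the peg rail, where it blocks the sled. Lift it out and set it down gently, standing upright, in the grey tray; then push the sled by its yellow handle, without ramming it, all the way home against its stop. Leave everything else on the bench where it is and do not knock the jig and punch that hang from the rail.

Things in the scene. Friction and masses are not known exactly. Their poses are not given: they have to be found in the camera images.
- station: Fixed drilling station. Origin: centre of its aluminium base plate's underside, on the bench; +x is the sled's way home (away from the robot), y left, z up. Base plate 260 x 170 x 8 mm. Low guides 8 mm wide along both sides at y = +-66 mm, top z = 18 mm. All offsets called 'station' are in this frame.
- rail_edge (a point): Middle of the lower front edge of the wooden peg rail over the bay, 190 mm above the bench. It runs 470 mm along station y, is 20 mm thick and reaches 50 mm back from here; 22 mm posts at station x = 72, y = +-215 mm. Its pegs (station y = 155 and -150 mm) stick out 47 mm to the front. The reel is under it: a hand pointing straight down cannot reach it, one leaning back 30 to 35 degrees can.
- stop (a point): Middle of the top near edge of the end stop wall at the far end of the bay, 140 mm wide, 12 mm thick, 35 mm high above the bench.
- sled (a joint): Travel of the steel sled with a bare aluminium enclosure along station +x: 0 = fully out, 0.100 m = home. About 2 N of friction; it stays where left. At 0 the enclosure (60 x 112 mm, top z = 45 mm) covers station x = -61 to -1 mm and the sled plate (112 mm wide) x = -106 to 0 mm.
- handle (a point): Centre of the top of the sled's upright yellow handle, a block 14 (station x) x 32 (y) mm that rises from the sled plate at z = 14 mm to z = 80 mm. It moves with the sled.
- reel: Loose reel of solder standing on its end on the station's base plate, 60 mm in diameter, 60 mm high, about 0.3 kg: blue flanges 4 mm thick at both ends, a silver winding of 57 mm diameter between them. Origin: centre of its underside; z along its axis.
- tray: Fixed grey open tray, 120 x 120 x 22 mm outside, walls and floor 5 mm thick. Origin: centre of its underside on the bench. It may be left or right of the station.
- jig (a joint): Swing (rad) of the black acrylic drilling jig, 85 x 105 x 6 mm, that hangs from the left peg (station y = 155 mm, x = 20 mm) down to z = 104 mm. 0 = hanging straight.
- punch (a joint): Swing (rad) of the steel spring punch, 15 mm thick, 135 mm long, that hangs from the right peg (station y = -150 mm, x = 20 mm) down to z = 73 mm. 0 = hanging straight.
- pedal: Bystander: finished green guitar pedal, 120 x 95 x 45 mm plus knobs and a footswitch to 61 mm high; origin at the centre of its underside. Stands on the side where the tray is not.
- pump: Bystander: red desoldering pump lying on the bench, 190 mm long (along its x), 22 mm thick; origin under its middle.
- cap0: Bystander: cream resin knob cap, 24 mm across, 16 mm high, on the bench left of the base plate; origin under its centre.
- cap1: Bystander: cream resin knob cap like cap0.
- cap2: Bystander: cream resin knob cap like cap0.
- jack: Bystander: silver DC power jack, 46 x 22 x 19 mm, on the bench right of the base plate; origin under its housing's centre.
Not all that is in view belongs to the job. Of the things like the reel, leave any that is orange; of the rest the larger one is meant.

How it is judged (in metres and radians):
On the way, in this order (a step that is already met when the one before it is completed fails the run):
1. the reel stands upright in the grey tray, let go (horizontal distance between reel and tray below 0.035 m and z of reel in the frame of tray below 0.012 m and angle between reel's own z axis and vertical below 0.12 rad and linear speed of reel below 0.02 m/s and contact force between the fingers and reel below 0.5 N), for 0.2 s.
2. the sled is home against its stop (value of joint sled above 0.096 m), for 0.2 s.
At the end, for the whole second after the job is handed in: The reel stands upright (within 7 degrees) on the floor of the grey tray (axis within 35 mm of the tray's centre), released and at rest, and the sled is home (joint above 0.096 m of 0.100 m) and still (all of step 1 and value of joint sled above 0.096 m and velocity of joint sled below 0.01 m/s); the robot touches nothing.
It fails at once if a bystander on the bench (pedal, pump, knob caps, power jack) is moved by more than 25 mm (distance of any of pedal, pump, cap0, cap1, cap2, jack from where it was at the start of the episode above 0.025 m).
It fails at once if the hanging jig or punch is knocked to swing by more than 0.4 rad (value of joint any of jig, punch above 0.4 rad or value of joint any of jig, punch below -0.4 rad).
It fails at once if the reel is dropped or slammed into the tray (more than 60 N) (contact force between reel and tray above 60 N).
It fails at once if the sled is rammed (the robot pushes on it with more than 45 N) (contact force between the arm and sled above 45 N).
It fails at once if the reel is tipped over (angle between reel's own z axis and vertical above 1 rad).
It also fails if it takes over 69 s, if anything falls off the work surface, if the arm or the gripper's body presses on something with over 40 N, if the wrist force passes 120 N, or if a joint passes its speed limit or range.

ROBOT

A 7-joint arm with a two-finger parallel gripper is mounted at the origin on the work surface. World frame = base frame: x ahead of the robot, y to its left, z up, the work surface at z = 0. Lengths are in m, angles in degrees, forces in N, time in s.
With the tool pointing down it reaches from about 0.425 to 0.875 m from the base axis. Payload 4.7 kg.
Tool frame: the origin (TCP) lies on the centre line of the jaws, within the pads' length; the fingertips stand 17 mm ahead of it and the grasp point (between the pads) lies 2 mm behind it; z points along the fingers, y is the line along which they close (so a half turn about z gives the same grasp; the last joint's range is limited). The gripper opens to 87 mm and grips with 3 to 60 N. Pads are 19 mm wide; open, the fingers measure 117 mm over their backs; the gripper's body (75 mm by 190 mm) begins 51 mm behind the grasp point.
Start: joints at [-69.093, 18.392, -4.016, 83.108, 1.295, 78.541, -3.26], TCP at [0.223, 0.61, 0.24] pointing down, gripper open.
Joint ranges: [-163.93, 163.93], [-17.29, 119.83], [-79.2, 71.16], [3.27, 140.29], [-89.18, 269.18], [5.43, 117.66], [-154.24, 154.24]. Speed limits (degrees/s): [147.25, 147.25, 180, 180, 180, 180, 180].

INTERFACE

Orientations are given as [roll, pitch, yaw] about the fixed x, y, z axes, in that order (R = Rz(yaw) Ry(pitch) Rx(roll)).
In Python, from cell import env, read_camera gives the robot as it stands.
- The arm moves only by the shell command python3 -m jog 'ROWS' [FORCE]. ROWS is JSON, a list of rows, each a list of 5 numbers: the opening, from 0 (shut) to 1 (fully open), then the shift along the tool's x, y, z each as a share of 0.02 m, from -1 to 1, then the turn about the tool's z as a share of 45 degrees, from -1 to 1. In form: [[gripper, x, y, z, yaw], ...]. A call has 1 to 12 rows; each row shifts and turns the commanded pose from where the row before left it, along the tool's axes as they then stand; what a row does not reach is not made up. A row lasts 1/12 s, in which the tool goes at most 41.7 mm and 7.16 degrees, less where a joint would pass 70% of its speed; a pose out of reach is approached as far as the arm can. A call with a number of a shift or a turn outside -1 to 1 is refused whole. A call with a gripper value outside its range is refused whole. The fingers move at their own pace and stop on an object; FORCE is the grip in N (left out, the last holds). Time passes only in rows, so rows that do not move let the fingers close. It gives the time, the measured TCP pose, the force, the opening and the grip force at its end, in the units of the state.
- env.get_obs(): the state, without advancing time (a new reading comes with each control period).
- read_camera(name): name is "side" or "top" or "wrist"; returns a dict with "color" (384x512x3 uint8, red, green, blue), "range_z" (384x512 float32, m along the optical axis (not along the pixel's ray), 0 where there is no reading), "mtx" (3x3 intrinsics, pixels), "world_from_camera" (4x4, takes a point from camera to world coordinates); the wrist camera has in their place "T_tool_cam" (4x4, takes a point from camera to tool coordinates, whose origin is the TCP and whose axes are the flange's). Camera axes: x right, y down, z forward; pixel columns grow to the right and rows downward; lengths in m; the calibration is good to about 2 mm. The wrist camera is an equidistant fisheye: a pixel r from the principal point sees the ray r / f radians off the axis. A picture is of the moment at which its call begins: read the wrist's pose just before it.
- env.sign_off(): hands the job in; it is judged then, once.
The state is a dict: "time_s": time; "qpos": joint angles; "joint_velocities": joint speeds; "effort": joint torques, N m; "tool_pos": TCP position; "tool_rot": TCP orientation; "force": force on the tool from outside, world axes, zero at the start; "wrist_torque": the same for the moment, N m; "grip_width": finger opening in m; "grasp_force": force on a finger pad.
Only numpy, scipy, OpenCV 4.12 (cv2) and the standard library are available. Lean on these libraries where they do the work, as an engineer would, in place of code of your own. Each camera call takes 0.05 s, during which the arm holds its last target. There are 200 camera calls.

## Working session

There is one attempt and no reset: what is moved stays moved. The work goes in short steps, Python scripts to look and compute and a shell command to move; the robot and the scene stay as the last step left them, time stands still between calls to the robot, and variables do not carry over. Pictures are saved under pics/ and viewed, at most 10 in all, crops included, and the job is handed in when it is done.

```bash
ls; mkdir -p pics
cat > h.py <<'E'
import numpy as np, cv2
from cell import env, read_camera
from scipy.spatial.transform import Rotation as R
def save(n,img): cv2.imwrite(f'pics/{n}.png',cv2.cvtColor(img,cv2.COLOR_RGB2BGR))
def cloud(c):
    z=c['range_z'];h,w=z.shape;v,u=np.mgrid[:h,:w]
    K=c['mtx'];p=np.stack([(u-K[0,2])/K[0,0]*z,(v-K[1,2])/K[1,1]*z,z],-1)
    T=c['world_from_camera'];return p@T[:3,:3].T+T[:3,3]
E
python3 - <<'E'
from h import *
o=env.get_obs();print(o)
for n in('top','side'):
    c=read_camera(n);save(n,c['color']);np.savez(n,**c);print(n,c['mtx'],c['world_from_camera'])
E
```

```text
pics
{'time_s': 0.0, 'qpos': array([-69.09425147,  18.43914158,  -4.01670949,  83.17424906,
         1.29300393,  78.53940163,  -3.26052106]), 'joint_velocities': array([ 0.058242  , -0.05425261,  0.08233063,  0.07016012,  0.06270242,
       -0.06652998, -0.00934937]), 'effort': array([-3.94830695e-04, -4.91292679e+01, -4.03837385e-01, -3.12530637e+01,
       -6.37247809e-02,  4.39531286e-02,  1.72522869e-04]), 'tool_pos': array([0.22320376, 0.60993284, 0.23846641]), 'tool_rot': array([-1.79892342e+02,  3.32523561e-03,  1.59904188e+02]), 'force': array([-0.61860678,  1.01696338,  0.69142329]), 'wrist_torque': array([ 0.02989461, -0.00545595, -0.00980344]), 'grasp_force': 0.0, 'grip_width': 0.0868621449642348}
top [[396.62999723   0.         256.5555019 ]
 [  0.         396.62999723 192.76633386]
 [  0.           0.           1.        ]] [[-1.26007767e-02 -9.91944447e-01  1.26045368e-01  4.65941456e-01]
 [-9.99920416e-01  1.25780940e-02 -9.75866470e-04 -6.89446884e-02]
 [-6.17405159e-04 -1.26047634e-01 -9.92023998e-01  1.42058477e+00]
 [ 0.00000000e+00  0.00000000e+00  0.00000000e+00  1.00000000e+00]]
side [[411.23982867   0.         254.88152777]
 [  0.         411.23982867 189.05736205]
 [  0.           0.           1.        ]] [[ 0.98389682 -0.07656418  0.16150842  0.4803211 ]
 [-0.17829257 -0.4841221   0.85664319 -1.01928504]
 [ 0.01260161 -0.87164426 -0.48997702  0.69598937]
 [ 0.          0.          0.          1.        ]]
```

View pics/top.png

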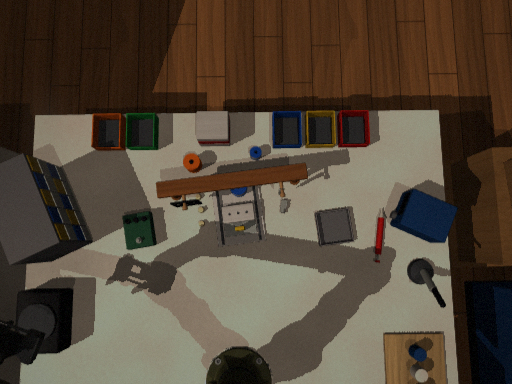

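View pics/side.png

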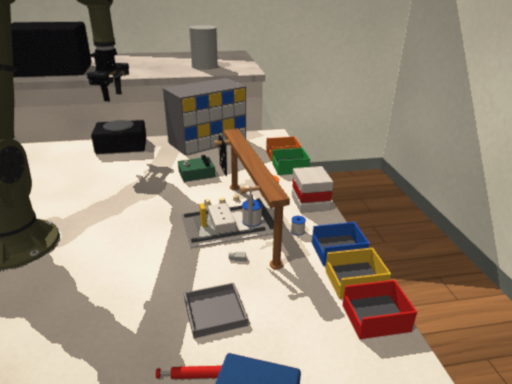

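Lookalikes in the top view are the orange reel at (192,162), a small blue one behind the rail at (256,152) and the blue one under the rail at (238,190), which is (252,212) in the side view. The one under the rail is larger and not orange, so it's my choice. The tray is at (336,226), to the right of the station. Next I measure, with one close crop.

Run:
```python
from h import *
t=dict(np.load('top.npz'));s=dict(np.load('side.npz'))
def blobs(name,c,lo,hi,zr,box=None,amin=15):
    P=cloud(c);hsv=cv2.cvtColor(c['color'],cv2.COLOR_RGB2HSV)
    m=cv2.inRange(hsv,lo,hi)&((P[...,2]>zr[0])&(P[...,2]<zr[1])).astype(np.uint8)*255
    if box: q=np.zeros_like(m);q[box[1]:box[3],box[0]:box[2]]=255;m&=q
    n,l,st,ce=cv2.connectedComponentsWithStats(m)
    for i in range(1,n):
        if st[i,4]>=amin:
            p=P[l==i];xy=p[:,:2].astype(np.float32)
            print(name,ce[i].round(),st[i,4],'mean',p.mean(0).round(3),'zpct',np.percentile(p[:,2],[5,50,95]).round(3),'rect',[np.round(a,3) for a in cv2.minAreaRect(xy)])
for n,c in(('top',t),('side',s)):
    blobs(n+' blue',c,(100,120,40),(125,255,255),(-.01,.1),(200,130,320,260))
    blobs(n+' yellow',c,(18,120,80),(35,255,255),(0.0,.1),(190,190,260,240),5)
    blobs(n+' wood',c,(5,100,40),(18,255,220),(.15,.24))
blobs('tray',t,(0,0,0),(180,90,140),(.0,.04),(300,195,370,255),100)
blobs('tray s',s,(0,0,0),(180,90,140),(.0,.04),(170,275,260,345),100)
blobs('base',t,(0,0,0),(180,90,160),(.003,.03),(205,180,275,255),100)
save('crop',cv2.hconcat([cv2.resize(t['color'][140:255,150:310],None,fx=2.5,fy=2.5,interpolation=2)[:285],cv2.resize(s['color'][170:285,160:320],None,fx=2.5,fy=2.5,interpolation=2)[:285]]))
```

```text
top blue [288. 142.] 162 mean [ 0.823 -0.186  0.031] zpct [0.005 0.029 0.061] rect [array([ 0.838, -0.18 ]), array([0.057, 0.101]), np.float64(1.741)]
top blue [255. 152.] 96 mean [ 0.787 -0.067  0.042] zpct [0.036 0.042 0.047] rect [array([ 0.787, -0.067]), array([0.036, 0.037]), np.float64(89.563)]
top blue [239. 191.] 87 mean [ 0.647 -0.009  0.066] zpct [0.061 0.067 0.072] rect [array([ 0.645, -0.009]), array([0.023, 0.053]), np.float64(5.875)]
top yellow [239. 228.] 42 mean [ 0.518 -0.009  0.071] zpct [0.017 0.078 0.083] rect [array([ 0.518, -0.008]), array([0.013, 0.032]), np.float64(5.834)]
top wood [232. 180.] 2550 mean [0.66  0.005 0.209] zpct [0.204 0.209 0.213] rect [array([0.64 , 0.005]), array([0.097, 0.469]), np.float64(6.38)]
top wood [184. 206.] 26 mean [0.581 0.153 0.206] zpct [0.202 0.206 0.209] rect [array([0.582, 0.153]), array([0.013, 0.019]), np.float64(85.984)]
side blue [215. 131.] 34 mean [0.611 0.57  0.074] zpct [0.068 0.074 0.082] rect [array([0.615, 0.572]), array([0.05, 0.01]), np.float64(28.6)]
side blue [245. 205.] 34 mean [ 0.642 -0.007  0.066] zpct [0.
[... 895 characters left out ...]
201] zpct [0.195 0.201 0.206] rect [array([0.591, 0.166]), array([0.054, 0.024]), np.float64(71.906)]
side wood [244. 189.] 40 mean [ 0.616 -0.154  0.202] zpct [0.198 0.203 0.207] rect [array([ 0.618, -0.152]), array([0.022, 0.013]), np.float64(22.715)]
tray [332. 230.] 1481 mean [ 0.509 -0.338  0.007] zpct [0.    0.004 0.022] rect [array([ 0.51 , -0.324]), array([0.204, 0.171]), np.float64(89.279)]
tray s [215. 310.] 2392 mean [ 0.52  -0.344  0.008] zpct [0.002 0.004 0.021] rect [array([ 0.521, -0.344]), array([0.125, 0.123]), np.float64(7.228)]
base [239. 218.] 1860 mean [ 0.557 -0.005  0.01 ] zpct [0.004 0.009 0.019] rect [array([ 0.561, -0.002]), array([0.206, 0.186]), np.float64(6.856)]
```

View pics/crop.png

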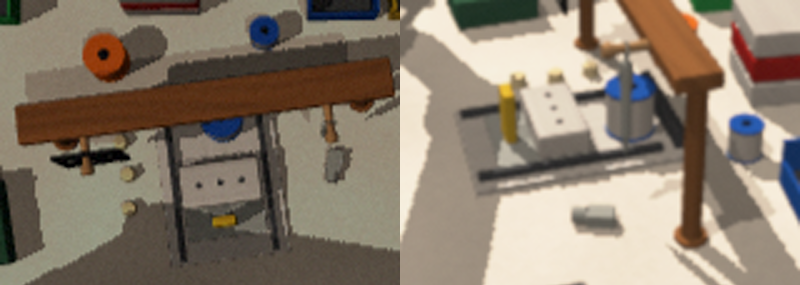

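The crop shows the chosen reel with blue flanges and a silver winding, standing between the enclosure and the stop. The punch hangs in front of it in the side view. Moves can't tilt the tool directly, so I'll test what a pose out of reach does, high up in free space. I also refine the frames.

```bash
python3 - <<'E'
from h import *
from scipy.optimize import least_squares
t=dict(np.load('top.npz'));s=dict(np.load('side.npz'))
P=cloud(s);Q=cloud(t)
def hs(c):return cv2.cvtColor(c['color'],cv2.COLOR_RGB2HSV)
pts=[]
for c,X in((s,P),(t,Q)):
    m=cv2.inRange(hs(c),(100,100,40),(128,255,255))>0
    m&=(X[...,2]>.058)&(X[...,2]<.075)&(abs(X[...,0]-.66)<.06)&(abs(X[...,1]+.005)<.06)
    p=X[m];print(len(p),p.min(0).round(3),p.max(0).round(3))
    hull=cv2.convexHull(p[:,:2].astype(np.float32))[:,0];print(hull.round(3).tolist())
# rail
for c,X,n in((t,Q,'top'),(s,P,'side')):
    m=(cv2.inRange(hs(c),(3,80,30),(20,255,230))>0)&(X[...,2]>.198)&(X[...,2]<.22)&(abs(X[...,0]-.66)<.06)&(abs(X[...,1])<.3)
    p=X[m]; r=p[:,:2]@R.from_euler('z',6.4,degrees=True).as_matrix()[:2,:2]
    for a,b in((-.13,-.02),(-.02,.09),(.1,.2)):
        k=r[(r[:,1]>a-.0)&(r[:,1]<b)]
        print(n,'rail u',np.percentile(k[:,0],[2,98]).round(3),'v',r[:,1].min().round(3),r[:,1].max().round(3))
# dark guides & enclosure
m=(Q[...,2]>.035)&(Q[...,2]<.055)&(abs(Q[...,0]-.56)<.06)&(abs(Q[...,1])<.09)
print('enc',cv2.minAreaRect(Q[m][:,:2].astype(np.float32)))
for n,lo in(('jack',(.004,.03)),):
    m=(Q[...,2]>lo[0])&(Q[...,2]<lo[1])&(Q[...,1]<-.11)&(Q[...,1]>-.19)&(abs(Q[...,0]-.58)<.1)
    p=Q[m];print(n,p.mean(0),p.min(0),p.max(0))
E
python3 -m jog '[[1,0,0,-1,-0.147],[1,0,0,-1,-0.147],[1,0,0,-1,-0.147],[1,0,0,-1,-0.147],[1,0,0,-1,0],[1,0,0,-1,0],[1,0,-1,-1,0],[1,0,-1,-1,0],[1,0,-1,-1,0],[1,0,-1,-1,0],[1,0,-1,-1,0],[1,0,-1,-1,0]]'
```

```text
112 [ 0.633 -0.035  0.064] [0.69  0.018 0.069]
[[0.6899999976158142, -0.00800000037997961], [0.6890000104904175, 0.004000000189989805], [0.6840000152587891, 0.009999999776482582], [0.6769999861717224, 0.017999999225139618], [0.6710000038146973, 0.017000000923871994], [0.6460000276565552, 0.01600000075995922], [0.6430000066757202, 0.013000000268220901], [0.6340000033378601, -0.003000000026077032], [0.6330000162124634, -0.010999999940395355], [0.6349999904632568, -0.017999999225139618], [0.6370000243186951, -0.023000000044703484], [0.6449999809265137, -0.029999999329447746], [0.6579999923706055, -0.03400000184774399], [0.6729999780654907, -0.03500000014901161], [0.6830000281333923, -0.026000000536441803], [0.6869999766349792, -0.020999999716877937], [0.6890000104904175, -0.014000000432133675]]
85 [ 0.634 -0.034  0.06 ] [0.659 0.018 0.075]
[[0.6589999794960022, -0.03400000184774399], [0.6589999794960022, -0.027000000700354576], [0.6579999923706055, -0.024000000208616257], [0.6549999713897705, 0.004000000189989805], [0.6520000100135803, 0.017999999225139618], [0.6449999809265137, 0.01799
[... 264 characters left out ...]
 [0.6489999890327454, -0.029999999329447746], [0.6549999713897705, -0.03400000184774399]]
top rail u [0.634 0.683] v -0.301 0.169
top rail u [0.627 0.682] v -0.301 0.169
top rail u [0.633 0.681] v -0.301 0.169
side rail u [0.632 0.679] v -0.305 0.169
side rail u [0.623 0.678] v -0.305 0.169
side rail u [0.63  0.677] v -0.305 0.169
enc ((0.5575520992279053, -0.005182452499866486), (0.09124860167503357, 0.1119527593255043), 6.451545715332031)
jack [ 0.58823599 -0.15602768  0.01101952] [ 0.48330835 -0.18888893  0.00400943] [ 0.67687129 -0.11061991  0.02305726]
time_s: 1.1
tool_pos: [0.2367, 0.49, 0.4801]
tool_rot: [-180.0, -0.0, -173.6]
force: [0.4, -0.0, 0.5]
grip_width: 0.087
grasp_force: 0.0
```

Reel ≈ (0.662, -0.008), station yaw 6.4°. Next I go to the azimuth of the bay, high up, and test the far-reach limit.

```bash
for i in 1; do python3 -m jog '[[1,0,-1,0,0],[1,0,-1,0,0],[1,0,-1,0,0],[1,-0.6,-1,0,0],[1,-0.6,-1,0,0],[1,-0.6,-1,0,0],[1,-0.6,-1,0,0],[1,-0.6,-1,0,0],[1,-0.6,-1,0,0],[1,-0.6,-1,0,0],[1,-0.6,-1,0,0],[1,-0.6,-1,0,0]]'; python3 -m jog '[[1,-1,-1,0,0],[1,-1,-1,0,0],[1,-1,-1,0,0],[1,-1,-1,0,0],[1,-1,-1,0,0],[1,-1,-1,0,0],[1,-1,-1,0,0],[1,-1,-1,0,0],[1,-1,-1,0,0],[1,-1,-1,0,0],[1,-1,-1,0,0],[1,-1,-1,0,0]]'; python3 -c "
from h import *
print(env.get_obs()['qpos'].round(1))"; done
python3 -m jog '[[1,-1,0,0,0],[1,-1,0,0,0],[1,-1,0,0,0],[1,-1,0,0,0],[1,-1,0,0,0],[1,-1,0,0,0]]'; python3 -c "
from h import *
print(env.get_obs()['qpos'].round(1))"
```

```text
time_s: 2.1
tool_pos: [0.3711, 0.2635, 0.4793]
tool_rot: [-180.0, -0.0, -173.6]
force: [-0.7, -0.4, -0.7]
grip_width: 0.0872
grasp_force: 0.0
time_s: 3.1
tool_pos: [0.6366, 0.052, 0.479]
tool_rot: [180.0, -0.0, -173.6]
force: [-0.7, -0.1, -0.2]
grip_width: 0.0869
grasp_force: 0.0
[-25.9  18.8  28.5  57.6  -9.2 105.5  95.1]
time_s: 3.6
tool_pos: [0.7557, 0.0664, 0.479]
tool_rot: [180.0, -0.0, -173.6]
force: [1.0, -0.0, 0.2]
grip_width: 0.0868
grasp_force: 0.0
[-15.   39.8  27.1  27.  -18.8 115.2  94.6]
```

```bash
python3 -m jog '[[1,-1,0,0,0],[1,-1,0,0,0],[1,-1,0,0,0],[1,-1,0,0,0],[1,-1,0,0,0],[1,-1,0,0,0],[1,-1,0,0,0],[1,-1,0,0,0]]'; python3 -c "
from h import *
print(env.get_obs()['qpos'].round(1))"
```

```text
time_s: 4.27
tool_pos: [0.8424, 0.0778, 0.4318]
tool_rot: [179.7, 3.7, -173.6]
force: [0.2, -0.3, -0.2]
grip_width: 0.0873
grasp_force: 0.0
[ -8.1  55.9  35.8   3.5 -34.9 117.6  90.5]
```

```bash
python3 -m jog '[[1,-1,0,-1,0],[1,-1,0,-1,0],[1,-1,0,-1,0],[1,-1,0,-1,0],[1,-1,0,-1,0],[1,-1,0,-1,0]]'; python3 -m jog '[[1,-0.3,0,-1,0],[1,0,0,-1,0],[1,0,0,-1,0],[1,0,0,-1,0],[1,0,0,-1,0],[1,0,0,-1,0]]'; python3 -c "
from h import *
print(env.get_obs()['qpos'].round(1))"
```

```text
time_s: 4.77
tool_pos: [0.8319, 0.0757, 0.4882]
tool_rot: [-179.8, 8.0, -173.8]
force: [-0.0, -0.6, -0.5]
grip_width: 0.0869
grasp_force: 0.0
time_s: 5.27
tool_pos: [0.8098, 0.0734, 0.5445]
tool_rot: [179.9, 11.4, -173.8]
force: [-0.2, 0.6, -0.2]
grip_width: 0.0873
grasp_force: 0.0
[ -7.9  47.9  22.3   3.4 -21.3 117.6  89.9]
```

```bash
python3 -m jog '[[1,-0.5,0,-1,0],[1,-0.5,0,-1,0],[1,-0.5,0,-1,0],[1,-0.5,0,-1,0],[1,-0.5,0,-1,0],[1,-0.5,0,-1,0],[1,-0.5,0,-1,0],[1,-0.5,0,-1,0],[1,-0.5,0,-1,0],[1,-0.5,0,-1,0],[1,-0.5,0,-1,0],[1,-0.5,0,-1,0]]';  python3 -m jog '[[1,-0.5,0,-1,0],[1,-0.5,0,-1,0],[1,-0.5,0,-1,0],[1,-0.5,0,-1,0],[1,-0.5,0,-1,0],[1,-0.5,0,-1,0],[1,-0.5,0,-1,0],[1,-0.5,0,-1,0],[1,-0.5,0,-1,0],[1,-0.5,0,-1,0],[1,-0.5,0,-1,0],[1,-0.5,0,-1,0]]'; python3 -c "
from h import *
print(env.get_obs()['qpos'].round(1))"
```

```text
time_s: 6.27
tool_pos: [0.7487, 0.0686, 0.678]
tool_rot: [-179.9, 21.2, -173.9]
force: [-0.1, -0.5, -0.6]
grip_width: 0.0871
grasp_force: 0.0
time_s: 7.27
tool_pos: [0.6662, 0.0618, 0.7986]
tool_rot: [-179.8, 30.9, -173.8]
force: [0.2, 0.2, -0.4]
grip_width: 0.0868
grasp_force: 0.0
[-10.   28.6  33.    3.3 -29.6 117.6  89.9]
```

```bash
python3 -m jog '[[1,-0.5,0,-1,0],[1,-0.5,0,-1,0]]';  python3 -m jog '[[1,1,0,0,0],[1,1,0,0,0],[1,1,0,0.5,0],[1,1,0,1,0],[1,1,0,1,0],[1,1,0,1,0],[1,1,0,1,0],[1,1,0,1,0],[1,1,0,1,0],[1,1,0,1,0],[1,1,0,1,0],[1,1,0,1,0]]'; python3 -c "
from h import *
print(env.get_obs()['qpos'].round(1))"
```

```text
time_s: 7.43
tool_pos: [0.6505, 0.0605, 0.8173]
tool_rot: [-179.8, 32.5, -173.8]
force: [-0.1, -0.1, 0.6]
grip_width: 0.0869
grasp_force: 0.0
time_s: 8.43
tool_pos: [0.5654, 0.0584, 0.5433]
tool_rot: [-179.8, 32.8, -173.8]
force: [-2.8, -2.7, 3.0]
grip_width: 0.0867
grasp_force: 0.0
[-39.9 -17.3  21.1  89.8  13.2  74.2  78.3]
```

```bash
cat >> h.py <<'E'
def rows(target_grasp):
    o=env.get_obs();M=R.from_euler('xyz',o['tool_rot'],degrees=True).as_matrix()
    d=np.array(target_grasp)+M[:,2]*.002-o['tool_pos']
    print('pos',o['tool_pos'].round(4),'rot',o['tool_rot'].round(2),'q',o['qpos'].round(1),'F',o['force'].round(1),'need rows of 20mm xyz',(M.T@d/.02).round(2)); return M
E
python3 - <<'E'
from h import *
M=rows([0,0,0]);g=np.array([.662,-.0085,.051])
print(M.round(3)); rows(g-M[:,2]*.16)
E
```

```text
pos [0.5654 0.0584 0.5433] rot [-179.76   32.81 -173.82] q [-39.9 -17.3  21.1  89.8  13.2  74.2  78.3] F [-2.8 -2.7  3. ] need rows of 20mm xyz [38.61  0.17  7.53]
[[-0.836 -0.105  0.539]
 [-0.091  0.994  0.054]
 [-0.542 -0.003 -0.84 ]]
pos [0.5654 0.0584 0.5433] rot [-179.76   32.81 -173.82] q [-39.9 -17.3  21.1  89.8  13.2  74.2  78.3] F [-2.8 -2.7  3. ] need rows of 20mm xyz [ 9.6  -3.75 15.21]
```

```bash
python3 -m jog '[[1,0.8,-0.3,1,0],[1,0.8,-0.3,1,0],[1,0.8,-0.3,1,0],[1,0.8,-0.3,1,0],[1,0.8,-0.3,1,0],[1,0.8,-0.3,1,0],[1,0.8,-0.3,1,0],[1,0.8,-0.3,1,0],[1,0.8,-0.3,1,0],[1,0.8,-0.3,1,0],[1,0.8,-0.3,1,0],[1,0.8,-0.3,1,0]]' >/dev/null; python3 -m jog '[[1,0,0,0.7,0],[1,0,0,0.7,0],[1,0,0,0.6,0],[1,0,0,0,0]]'
python3 - <<'E'
from h import *
M=rows([.662,-.0085,.051])
c=read_camera('wrist');save('w1',c['color']);print(c['mtx'],c['T_tool_cam'])
E
```

```text
time_s: 9.77
tool_pos: [0.572, -0.0106, 0.2274]
tool_rot: [-179.7, 32.2, -173.8]
force: [-0.2, -1.4, -0.1]
grip_width: 0.087
grasp_force: 0.0
pos [ 0.572  -0.0106  0.2274] rot [-179.71   32.19 -173.83] q [  6.7 -11.3  -5.7 122.2  -7.5  37.3 101.6] F [-0.2 -1.4 -0.1] need rows of 20mm xyz [ 0.9  -0.33  9.96]
[[297.31863964   0.         256.65130636]
 [  0.         297.31863964 187.92892224]
 [  0.           0.           1.        ]] [[-8.06984725e-04 -9.58837413e-01 -2.83954509e-01  7.77416382e-02]
 [ 9.99999610e-01 -6.71709242e-04 -5.73769574e-04  1.18363465e-03]
 [ 3.59416866e-04 -2.83954861e-01  9.58837581e-01 -1.44324288e-01]
 [ 0.00000000e+00  0.00000000e+00  0.00000000e+00  1.00000000e+00]]
```

View pics/w1.png

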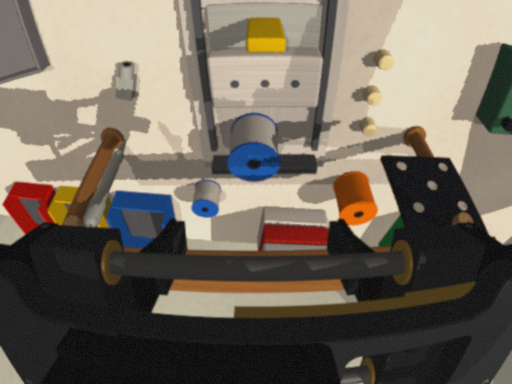

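The wrist view shows the reel's top at about (254,160), the stop behind it, and the fingers clear of the jig (435,200) and punch (105,190). I check the reel centre by ray.

```bash
cat >> h.py <<'E'
def wray(c,o,u,v,z):
    K=c['mtx'];a=np.array([(u-K[0,2])/K[0,0],(v-K[1,2])/K[1,1]]);r=np.hypot(*a)
    d=np.r_[a/r*np.sin(r),np.cos(r)];T=c['T_tool_cam'];M=R.from_euler('xyz',o['tool_rot'],degrees=True).as_matrix()
    p=M@T[:3,3]+o['tool_pos'];w=M@T[:3,:3]@d;return p+w*(z-p[2])/w[2]
E
python3 - <<'E'
from h import *
o=env.get_obs();c=read_camera('wrist')
m=cv2.inRange(cv2.cvtColor(c['color'],cv2.COLOR_RGB2HSV),(100,150,60),(125,255,255));m[:142]=0;m[185:]=0;m[:,:220]=0;m[:,285:]=0
ct=max(cv2.findContours(m,0,1)[0],key=len);e=cv2.fitEllipse(ct);print(e)
pts=np.array([wray(c,o,*p[0],.068)[:2] for p in ct],np.float32);print(cv2.minEnclosingCircle(pts),wray(c,o,*e[0],.068))
rows([.662,-.0085,.051])
# handle top
m=cv2.inRange(cv2.cvtColor(c['color'],cv2.COLOR_RGB2HSV),(20,150,60),(35,255,255));m[60:]=0
ys,xs=np.nonzero(m);print('h',wray(c,o,xs.mean(),ys.min()+14,.08),xs.min(),xs.max(),ys.min(),ys.max())
E
```

```text
((253.36216735839844, 160.24609375), (36.26112365722656, 52.11738204956055), 91.09037780761719)
((0.6607606410980225, -0.004759880714118481), 0.030337069183588028) [ 0.6578107  -0.00503853  0.068     ]
pos [ 0.5727 -0.0107  0.23  ] rot [-179.68   32.37 -173.82] q [  6.8 -11.5  -5.7 122.1  -7.5  37.3 101.6] F [0.3 0.2 1. ] need rows of 20mm xyz [ 1.03 -0.32 10.05]
h [ 0.50587084 -0.01047242  0.08      ] 247 285 17 51
```

```bash
python3 -m jog '[[1,0.5,-0.12,0.5,0],[1,0.5,-0.12,0.5,0],[1,0,0,0.8,0],[1,0,0,0.8,0],[1,0,0,0.8,0],[1,0,0,0.8,0],[1,0,0,0.8,0],[1,0,0,0.6,0],[1,0,0,0,0],[1,0,0,0,0]]'
python3 - <<'E'
from h import *
rows([.661,-.007,.051])
c=read_camera('wrist');o=env.get_obs();save('w2',c['color'])
E
```

```text
time_s: 10.7
tool_pos: [0.6165, -0.0115, 0.1254]
tool_rot: [-179.7, 32.4, -173.8]
force: [-0.6, -0.5, 0.8]
grip_width: 0.0868
grasp_force: 0.0
pos [ 0.6165 -0.0115  0.1254] rot [-179.68   32.41 -173.83] q [  5.9   1.3  -5.6 123.8  -8.   22.9 103. ] F [-0.6 -0.5  0.8] need rows of 20mm xyz [0.11 0.01 4.44]
```

View pics/w2.png

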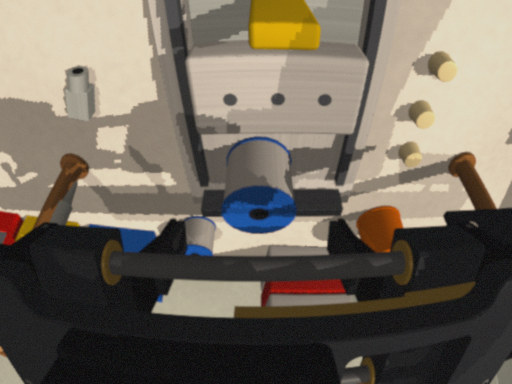

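The fingertips at u≈183 and 337 sit evenly about the reel's top at (259,213). I go in slowly, then close.

```bash
python3 -m jog '[[1,0.1,0,0.6,0],[1,0,0,0.6,0],[1,0,0,0.6,0],[1,0,0,0.6,0],[1,0,0,0.6,0],[1,0,0,0.6,0],[1,0,0,0.5,0],[1,0,0,0.34,0],[1,0,0,0,0],[1,0,0,0,0]]'
python3 - <<'E'
from h import *
rows([.661,-.007,.051])
E
```

```text
time_s: 11.58
tool_pos: [0.6622, -0.0071, 0.0491]
tool_rot: [-179.7, 32.4, -173.8]
force: [0.4, -0.3, 0.5]
grip_width: 0.0869
grasp_force: 0.0
pos [ 0.6622 -0.0071  0.0491] rot [-179.67   32.42 -173.83] q [  4.9  13.5  -5.5 120.9  -7.2  13.5 102.6] F [ 0.4 -0.3  0.5] need rows of 20mm xyz [ 0.    0.01 -0.01]
```

```bash
python3 -m jog '[[0.6,0,0,0,0],[0.6,0,0,0,0],[0.6,0,0,0,0],[0.4,0,0,0,0],[0.4,0,0,0,0],[0.4,0,0,0,0],[0.4,0,0,0,0],[0.4,0,0,0,0],[0.4,0,0,0,0],[0.4,0,0,0,0]]' 30
```

```text
time_s: 12.42
tool_pos: [0.6623, -0.0069, 0.0491]
tool_rot: [-179.7, 32.4, -173.8]
force: [-2.5, 0.3, 3.9]
grip_width: 0.0566
grasp_force: 30.0
```

```bash
python3 -m jog '[[0.4,-0.11,0,-0.17,0],[0.4,-0.11,0,-0.17,0],[0.4,-0.1,0,-0.16,0],[0.4,0,0,-0.4,0],[0.4,0,0,-0.6,0],[0.4,0,0,-0.8,0],[0.4,0,0,-0.8,0],[0.4,0,0,-0.8,0],[0.4,0,0,-0.8,0],[0.4,0,0,-0.8,0],[0.4,0,0,-0.8,0],[0.4,0,0,-0.8,0]]' ; python3 -m jog '[[0.4,0.4,0,-0.8,0],[0.4,0.6,0,-0.4,0],[0.4,0.7,0,-0.4,0],[0.4,0.7,0,-0.4,0],[0.4,0.7,0,-0.4,0],[0.4,0.4,0,-0.3,0],[0.4,0,0,0,0],[0.4,0,0,0,0]]' ;  python3 - <<'E'
from h import *
c=read_camera('side');o=env.get_obs();save('s2',c['color'])
tz=.005-.008+.051
t=np.array([.521,-.344,tz+.08])
M=rows(t)
# refine tray from both views: floor/wall rim points
for n in('top','side'):
    c=dict(np.load(n+'.npz'));P=cloud(c);g=c['color'].max(2)
    m=(P[...,2]>.016)&(P[...,2]<.03)&(abs(P[...,0]-.52)<.08)&(abs(P[...,1]+.345)<.08)
    print(n,cv2.minAreaRect(P[m][:,:2].astype(np.float32)))
E
```

```text
time_s: 13.42
tool_pos: [0.5908, -0.0141, 0.1729]
tool_rot: [-179.7, 32.4, -173.8]
force: [0.4, 0.1, -2.3]
grip_width: 0.0568
grasp_force: 29.8
time_s: 14.08
tool_pos: [0.5078, -0.0248, 0.1784]
tool_rot: [-179.7, 32.3, -174.0]
force: [0.2, -0.4, -2.1]
grip_width: 0.0566
grasp_force: 29.8
pos [ 0.5085 -0.0244  0.1792] rot [-179.66   32.38 -173.9 ] q [ 13.8 -17.3  -9.4 132.5 -14.4  33.2 109.9] F [ 0.8 -0.2 -1.3] need rows of 20mm xyz [  2.28 -15.95   1.78]
top ((0.52088862657547, -0.34164154529571533), (0.11980417370796204, 0.12085139006376266), 7.197521209716797)
side ((0.5185801386833191, -0.34328392148017883), (0.1204112321138382, 0.12530365586280823), 7.578527927398682)
```

View pics/s2.png

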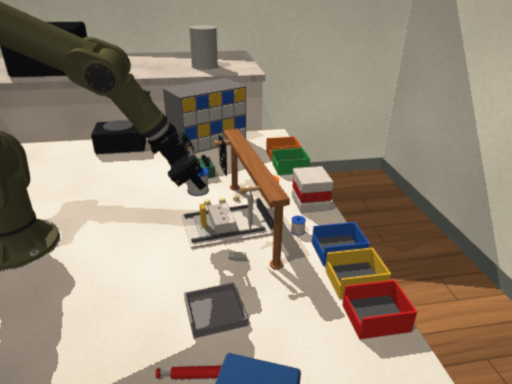

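The reel is held upright around (197,180) in the side view, clear of the station. I carry it over to the tray.

```bash
python3 -m jog '[[0.4,0,-0.5,0,0],[0.4,0,-1,0,0],[0.4,0,-1,0,0],[0.4,0,-1,0,0],[0.4,0,-1,0,0],[0.4,0,-1,0,0],[0.4,0,-1,0,0],[0.4,0,-1,0,0],[0.4,0,-1,0,0],[0.4,0,-1,0,0],[0.4,0,-1,0,0],[0.4,0,-1,0,0]]' ; python3 -m jog '[[0.4,0.3,-1,0.2,0],[0.4,0.4,-1,0.3,0],[0.4,0.4,-1,0.4,0],[0.4,0.4,-1,0.3,0],[0.4,0.4,-0.4,0.3,0],[0.4,0.2,0,0.2,0],[0.4,0,0,0,0],[0.4,0,0,0,0]]' ;  python3 - <<'E'
from h import *
M=rows([.520,-.3425,.048])
E
```

```text
time_s: 15.13
tool_pos: [0.5332, -0.2535, 0.1804]
tool_rot: [-179.6, 32.4, -173.7]
force: [0.1, 0.7, -1.6]
grip_width: 0.0571
grasp_force: 29.8
time_s: 15.8
tool_pos: [0.5257, -0.2921, 0.1525]
tool_rot: [-178.7, 30.7, -173.6]
force: [-0.7, -0.3, -3.0]
grip_width: 0.0571
grasp_force: 29.8
pos [ 0.5257 -0.2921  0.1525] rot [-178.74   30.71 -173.58] q [ 60.8   3.3 -23.3 117.6 -30.1  39.6 154. ] F [-0.7 -0.3 -3. ] need rows of 20mm xyz [ 3.15 -2.38  4.36]
```

Joint 7 has reached its limit. A small positive turn about the tool axis should relieve it, at the cost of a few degrees of reel lean.

```bash
python3 -m jog '[[0.4,0,0,0,0.09],[0.4,0,0,0,0.09],[0.4,0,-0.4,0,0],[0.4,0,-0.5,0,0],[0.4,0,-0.5,0,0],[0.4,0,-0.4,0,0],[0.4,0,0,0,0],[0.4,0,0,0,0]]' ;  python3 - <<'E'
from h import *
M=rows([.528,-.333,.048])
G=R.from_euler('xyz',[-179.67,32.42,-173.83],degrees=True).as_matrix()
ax=(M@G.T)[:,2];print('reel axis',ax.round(3),np.degrees(np.arccos(ax[2])))
E
```

```text
time_s: 16.47
tool_pos: [0.5254, -0.3269, 0.1499]
tool_rot: [176.3, 30.5, 177.1]
force: [0.4, 0.3, -2.0]
grip_width: 0.0568
grasp_force: 29.8
pos [ 0.5254 -0.3269  0.1499] rot [176.35  30.52 177.09] q [ 62.    6.4 -21.6 114.7 -29.8  40.7 148.7] F [ 0.4  0.3 -2. ] need rows of 20mm xyz [ 2.46 -0.58  4.53]
reel axis [ 0.031 -0.06   0.998] 3.8924747293234088
```

```bash
python3 -m jog '[[0.4,0.3,-0.08,0.55,0],[0.4,0.3,-0.08,0.55,0],[0.4,0.3,-0.08,0.55,0],[0.4,0.3,-0.08,0.55,0],[0.4,0.3,-0.07,0.55,0],[0.4,0.3,-0.06,0.55,0],[0.4,0.3,-0.05,0.5,0],[0.4,0,0,0,0],[0.4,0,0,0,0]]' ;  python3 - <<'E'
from h import *
M=rows([.528,-.333,.048])
G=R.from_euler('xyz',[-179.67,32.42,-173.83],degrees=True).as_matrix()
ax=(M@G.T)[:,2];print('reel axis',ax.round(3),np.degrees(np.arccos(ax[2])))
c=read_camera('side');save('s3',cv2.resize(c['color'][180:360,130:330],None,fx=3,fy=3))
E
```

```text
time_s: 17.22
tool_pos: [0.5276, -0.3309, 0.0624]
tool_rot: [176.3, 30.5, 177.1]
force: [0.4, 0.1, -0.9]
grip_width: 0.0565
grasp_force: 29.8
pos [ 0.5276 -0.3309  0.0624] rot [176.26  30.48 177.08] q [ 66.9  15.2 -27.6 117.6 -29.9  30.3 153.1] F [ 0.4  0.1 -0.9] need rows of 20mm xyz [ 0.34 -0.15  0.72]
reel axis [ 0.032 -0.062  0.998] 3.976575999319078
```

View pics/s3.png

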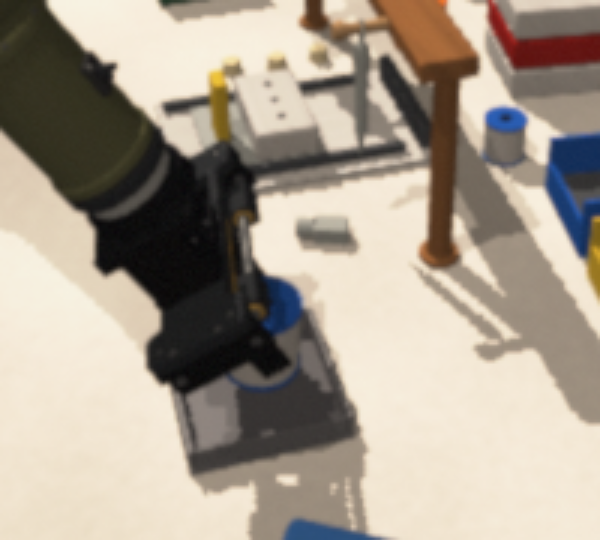

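The reel at (270,340) in the crop hovers inside the tray. I lower it slowly.

```bash
python3 -m jog '[[0.4,0.06,-0.02,0.12,0],[0.4,0.06,-0.02,0.12,0],[0.4,0.06,-0.02,0.12,0],[0.4,0.05,-0.02,0.1,0],[0.4,0,0,0,0],[0.4,0,0,0,0]]' ; python3 -m jog '[[0.4,0.02,0,0.05,0],[0.4,0.02,0,0.05,0],[0.4,0,0,0,0]]'
```

```text
time_s: 17.77
tool_pos: [0.5286, -0.3324, 0.0524]
tool_rot: [176.4, 30.5, 177.1]
force: [-0.4, -0.0, -2.5]
grip_width: 0.0568
grasp_force: 29.8
time_s: 18.02
tool_pos: [0.529, -0.3323, 0.0503]
tool_rot: [176.4, 30.5, 177.1]
force: [0.1, -0.2, -1.9]
grip_width: 0.0568
grasp_force: 29.8
```

```bash
python3 -m jog '[[0.4,0.02,0,0.05,0],[0.4,0.02,0,0.05,0],[0.4,0,0,0,0]]'; python3 -m jog '[[0.4,0.02,0,0.05,0],[0.4,0.02,0,0.05,0],[0.4,0,0,0,0]]'
```

```text
time_s: 18.27
tool_pos: [0.5293, -0.3321, 0.0481]
tool_rot: [176.4, 30.5, 177.1]
force: [0.5, 0.1, -2.2]
grip_width: 0.0565
grasp_force: 29.8
time_s: 18.52
tool_pos: [0.5309, -0.3322, 0.0479]
tool_rot: [176.4, 30.6, 177.2]
force: [-3.6, 3.3, 8.3]
grip_width: 0.0565
grasp_force: 30.4
```

It touches the floor. I reduce the grip and then open.

```bash
python3 -m jog '[[0.5,0,0,0,0],[0.6,0,0,0,0],[0.62,0,0,0,0]]' 5; python3 -m jog '[[0.66,0,0,0,0],[0.72,0,0,0,0],[0.85,0,0,0,0],[1,0,0,0,0],[1,0,0,0,0],[1,0,0,0,0],[1,0,0,0,0]]'
```

```text
time_s: 18.77
tool_pos: [0.5307, -0.3322, 0.0475]
tool_rot: [176.4, 30.6, 177.2]
force: [-2.5, 2.6, 6.6]
grip_width: 0.058
grasp_force: 5.4
time_s: 19.35
tool_pos: [0.5296, -0.3324, 0.0462]
tool_rot: [176.4, 30.5, 177.1]
force: [-0.2, 0.2, -0.4]
grip_width: 0.0848
grasp_force: 0.0
```

Run:
```python
from h import *
o=env.get_obs();rows([.52,-.343,.2])
c=read_camera('wrist');save('w4',c['color'])
c=read_camera('side');P=cloud(c)
m=(cv2.inRange(cv2.cvtColor(c['color'],cv2.COLOR_RGB2HSV),(100,100,40),(128,255,255))>0)&(P[...,2]>.055)&(abs(P[...,0]-.52)<.07)&(abs(P[...,1]+.343)<.07)
p=P[m];print(len(p),p.mean(0).round(3),p.min(0).round(3),p.max(0).round(3))
```

```text
pos [ 0.5296 -0.3324  0.0462] rot [176.38  30.53 177.12] q [ 68.2  17.3 -29.3 117.8 -29.   28.  153.2] F [-0.2  0.2 -0.4] need rows of 20mm xyz [-3.52 -0.12 -6.78]
167 [ 0.542 -0.331  0.064] [ 0.514 -0.396  0.059] [ 0.557 -0.304  0.122]
```

View pics/w4.png

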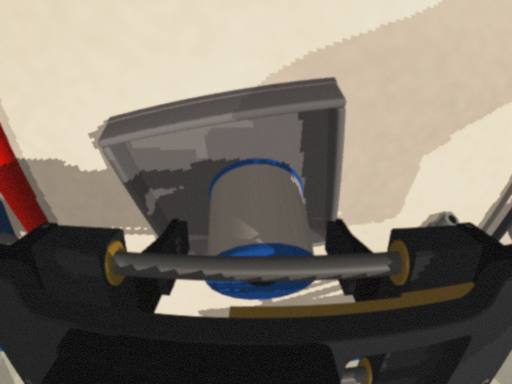

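The reel stands upright in the tray at (260,230), with the fingers clear on both sides. I retract along the tool axis and measure it from the side camera.

```bash
python3 -m jog '[[1,0,0,-0.3,0],[1,0,0,-0.6,0],[1,0,0,-0.8,0],[1,0,0,-0.8,0],[1,0,0,-0.8,0],[1,0,0,-0.8,0],[1,0,0,-0.8,0],[1,0,0,-0.8,0],[1,0,0,-0.8,0],[1,0,0,-0.8,0],[1,0,0,0,0]]'
python3 - <<'E'
from h import *
c=read_camera('side')
P=cloud(c);H=cv2.cvtColor(c['color'],cv2.COLOR_RGB2HSV)
m=(cv2.inRange(H,(100,100,40),(128,255,255))>0)&(P[...,2]>.055)&(P[...,2]<.08)&(abs(P[...,0]-.52)<.07)&(abs(P[...,1]+.343)<.07)
p=P[m];print(len(p),np.median(p,0).round(3),p.min(0).round(3),p.max(0).round(3))
for i in(0,1):
    A=np.polyfit(p[:,i],p[:,2],1);print('slope',A)
# handle/sled
m=(cv2.inRange(H,(18,120,80),(35,255,255))>0)&(P[...,2]>.06)&(P[...,2]<.09)&(abs(P[...,0]-.53)<.07)&(abs(P[...,1]+.01)<.05)
p=P[m];print('handle',p.mean(0),p.min(0),p.max(0))
M=rows([.46,-.015,.2]);print(M.round(3))
E
```

```text
time_s: 20.37
tool_pos: [0.4592, -0.3408, 0.1638]
tool_rot: [176.6, 30.6, 176.9]
force: [-0.4, -0.7, -0.2]
grip_width: 0.0872
grasp_force: 0.0
385 [ 0.529 -0.334  0.063] [ 0.501 -0.362  0.06 ] [ 0.557 -0.3    0.066]
slope [0.00042592 0.06318794]
slope [-0.00745414  0.06093117]
handle [ 0.51746687 -0.01953815  0.07250651] [ 0.51074744 -0.02899169  0.06043465] [0.52514679 0.00187267 0.08022929]
pos [ 0.4594 -0.3403  0.1631] rot [176.52  30.6  176.88] q [111.1   4.1 -63.7 117.4 -29.2  44.7 154.1] F [ 0.5 -0.2 -0.7] need rows of 20mm xyz [-0.21 16.34 -0.94]
[[-0.859  0.024  0.511]
 [ 0.047  0.998  0.033]
 [-0.509  0.052 -0.859]]
```

The reel stands upright at (0.529, -0.334), 13 mm from the tray's centre. I shut the fingers and go back to the sled handle.

```bash
python3 -m jog '[[0,0,0.5,0,0],[0,0,0.9,0,0],[0,0,0.9,0,0],[0,0,1,0,0],[0,0,1,0,0],[0,0,1,0,0],[0,0,1,0,0],[0,0,1,0,0],[0,0,1,0,0],[0,0,1,0,0],[0,0,1,0,0],[0,0,1,0,0]]' 20; python3 -m jog '[[0,0,1,0,0],[0,0,1,0,0],[0,0,1,0,-0.1],[0,0,1,0,-0.11],[0,0,0.5,0,0],[0,0,0,0,0]]';python3 - <<'E'
from h import *
M=rows([.462,-.015,.07]);print(M.round(3))
E
```

```text
time_s: 21.42
tool_pos: [0.4676, -0.1519, 0.1652]
tool_rot: [176.1, 29.6, 177.0]
force: [-0.1, -0.1, -0.2]
grip_width: 0.0149
grasp_force: 0.0
time_s: 21.92
tool_pos: [0.4722, -0.0995, 0.1658]
tool_rot: [178.5, 29.4, -177.3]
force: [0.3, 0.2, -0.7]
grip_width: 0.0003
grasp_force: 0.0
pos [ 0.4722 -0.0995  0.1658] rot [ 178.55   29.42 -177.27] q [ 27.2 -17.3  -9.2 133.  -22.8  38.7 125.6] F [ 0.3  0.2 -0.7] need rows of 20mm xyz [2.62 4.14 4.23]
[[-0.87  -0.06   0.489]
 [-0.042  0.998  0.049]
 [-0.491  0.022 -0.871]]
```

```bash
python3 -m jog '[[0,0.3,0.6,0.4,-0.04],[0,0.3,0.6,0.4,-0.04],[0,0.3,0.6,0.4,0],[0,0.3,0.6,0.4,0],[0,0.3,0.6,0.4,0],[0,0.3,0.6,0.5,0],[0,0.3,0.6,0.5,0],[0,0.3,0,0.5,0],[0,0.2,0,0.5,0],[0,0,0,0.2,0],[0,0,0,0,0],[0,0,0,0,0]]';python3 - <<'E'
from h import *
M=rows([.462,-.014,.07]);print(M.round(3))
c=read_camera('wrist');save('w5',c['color'])
E
```

```text
time_s: 22.92
tool_pos: [0.4643, -0.031, 0.0829]
tool_rot: [-179.3, 29.3, -173.7]
force: [-0.1, -0.2, 0.5]
grip_width: 0.0008
grasp_force: 0.0
pos [ 0.4643 -0.031   0.0829] rot [-179.28   29.34 -173.7 ] q [ 48.3 -15.6 -40.2 140.2 -36.3  26.9 131.8] F [-0.1 -0.2  0.5] need rows of 20mm xyz [0.33 0.87 0.64]
[[-0.866 -0.104  0.488]
 [-0.096  0.995  0.041]
 [-0.49  -0.011 -0.872]]
```

View pics/w5.png

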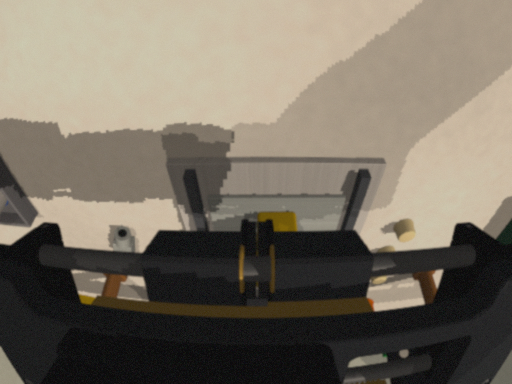

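The shut fingers at (257,260) stand before the handle at (280,222), which is to their right, so about 17 mm more along +y. Joint 4 is at its limit here.

```bash
python3 -m jog '[[0,0,0.3,0.2,0],[0,0,0.3,0.2,0],[0,0,0.3,0.2,0],[0,0,0,0.1,0],[0,0,0,0,0],[0,0,0,0,0]]';python3 - <<'E'
from h import *
M=rows([.462,-.014,.07])
# handle centre relative to fingers
o=env.get_obs();print('v handle - v tcp (mm):',1e3*(np.array([.518,-.0085])-o['tool_pos'][:2])@[-.1115,.9938],'tip corner to face (mm)',1e3*((np.array([.518,-.0085])-o['tool_pos'][:2])@[.9938,.1115]-.007-.017))
E
```

```text
time_s: 23.47
tool_pos: [0.4695, -0.0114, 0.0707]
tool_rot: [-179.2, 29.4, -173.5]
force: [-0.1, -0.5, 0.7]
grip_width: 0.0004
grasp_force: 0.0
pos [ 0.4695 -0.0114  0.0707] rot [-179.23   29.38 -173.51] q [ 57.7 -15.8 -52.3 140.2 -41.4  25.3 133.6] F [-0.1 -0.5  0.7] need rows of 20mm xyz [ 0.35 -0.09 -0.06]
v handle - v tcp (mm): -2.493352963073673 tip corner to face (mm) 24.575604084039284
```

```bash
python3 -m jog '[[0,-0.3,-0.05,0.17,0],[0,-0.3,-0.05,0.17,0],[0,-0.2,0,0.1,0],[0,-0.1,0,0.06,0],[0,-0.1,0,0.06,0],[0,-0.1,0,0.06,0],[0,-0.1,0,0.06,0],[0,-0.1,0,0.06,0],[0,-0.1,0,0.06,0],[0,0,0,0,0]]';python3 -c "
from h import *
M=rows([.6,0,.07])"
```

```text
time_s: 24.3
tool_pos: [0.5017, -0.0102, 0.0701]
tool_rot: [-179.2, 29.3, -173.6]
force: [-1.5, 0.7, -0.4]
grip_width: 0.0006
grasp_force: 0.4
pos [ 0.5017 -0.0102  0.0701] rot [-179.23   29.33 -173.56] q [ 64.5 -10.  -60.4 136.3 -33.4  22.4 126.5] F [-1.5  0.7 -0.4] need rows of 20mm xyz [-4.3  -0.01  2.52]
```

Contact at about 1.5 N, so I push on slowly.

```bash
python3 -m jog '[[0,-0.2,0,0.11,0],[0,-0.2,0,0.11,0],[0,-0.2,0,0.11,0],[0,-0.2,0,0.11,0],[0,-0.2,0,0.11,0],[0,-0.2,0,0.11,0],[0,-0.2,0,0.11,0],[0,-0.2,0,0.11,0],[0,-0.2,0,0.11,0],[0,-0.2,0,0.11,0],[0,0,0,0,0]]';python3 -c "
from h import *
M=rows([.6,0,.07])"
```

```text
time_s: 25.22
tool_pos: [0.547, -0.0052, 0.0703]
tool_rot: [-179.3, 29.3, -173.6]
force: [-1.8, -0.4, -0.3]
grip_width: 0.0
grasp_force: 0.5
pos [ 0.547  -0.0052  0.0703] rot [-179.32   29.32 -173.59] q [ 74.2   2.7 -74.3 130.7  -0.5  19.3  97.3] F [-1.8 -0.4 -0.3] need rows of 20mm xyz [-2.31 -0.02  1.42]
```

```bash
python3 -m jog '[[0,-0.2,0,0.11,0],[0,-0.2,0,0.11,0],[0,-0.2,0,0.11,0],[0,-0.2,0,0.11,0],[0,-0.2,0,0.11,0],[0,-0.1,0,0.06,0],[0,-0.1,0,0.06,0],[0,0,0,0,0]]';python3 -m jog '[[0,-0.08,0,0.045,0],[0,-0.08,0,0.045,0],[0,0,0,0,0]]'
```

```text
time_s: 25.88
tool_pos: [0.5741, -0.0025, 0.0704]
tool_rot: [-179.2, 29.3, -173.6]
force: [-2.4, 0.7, -1.8]
grip_width: 0.0005
grasp_force: 0.7
time_s: 26.13
tool_pos: [0.5781, -0.0022, 0.0707]
tool_rot: [-179.2, 29.3, -173.6]
force: [-0.8, -0.7, -1.3]
grip_width: 0.0005
grasp_force: 0.8
```

```bash
python3 -m jog '[[0,-0.08,0,0.045,0],[0,-0.08,0,0.045,0],[0,0,0,0,0]]';python3 -m jog '[[0,-0.08,0,0.045,0],[0,-0.08,0,0.045,0],[0,0,0,0,0]]'
```

```text
time_s: 26.38
tool_pos: [0.582, -0.0018, 0.0708]
tool_rot: [-179.2, 29.4, -173.6]
force: [-1.1, -0.2, -0.6]
grip_width: 0.0004
grasp_force: 0.7
time_s: 26.63
tool_pos: [0.5851, -0.0014, 0.0704]
tool_rot: [-179.2, 29.3, -173.6]
force: [-3.9, -0.5, 1.7]
grip_width: 0.0002
grasp_force: 2.2
```

```bash
python3 -m jog '[[0,-0.08,0,0.045,0],[0,-0.04,0,0.02,0],[0,0,0,0,0]]'
python3 - <<'E'
from h import *
c=read_camera('top');P=cloud(c);H=cv2.cvtColor(c['color'],cv2.COLOR_RGB2HSV)
c2=read_camera('side');P2=cloud(c2);H2=cv2.cvtColor(c2['color'],cv2.COLOR_RGB2HSV)
for P,H in((P,H),(P2,H2)):
    m=(cv2.inRange(H,(18,120,80),(35,255,255))>0)&(P[...,2]>.03)&(P[...,2]<.09)&(abs(P[...,0]-.6)<.1)&(abs(P[...,1]+.01)<.05)
    p=P[m]
    if len(p): print('handle',len(p),np.median(p,0).round(4),p.min(0).round(3),p.max(0).round(3))
print(env.get_obs()['force'])
save('s6',cv2.resize(c2['color'][150:290,160:320],None,fx=4,fy=4))
E
```

```text
time_s: 26.88
tool_pos: [0.5858, -0.0015, 0.0692]
tool_rot: [-179.2, 29.0, -173.6]
force: [-14.7, -1.8, 10.7]
grip_width: 0.0006
grasp_force: 7.5
handle 30 [0.6122 0.0034 0.0791] [ 0.605 -0.014  0.072] [0.616 0.017 0.084]
handle 89 [ 0.6089 -0.014   0.0571] [ 0.602 -0.019  0.031] [0.616 0.011 0.08 ]
[-14.18188331  -1.89790164   9.89701609]
```

View pics/s6.png

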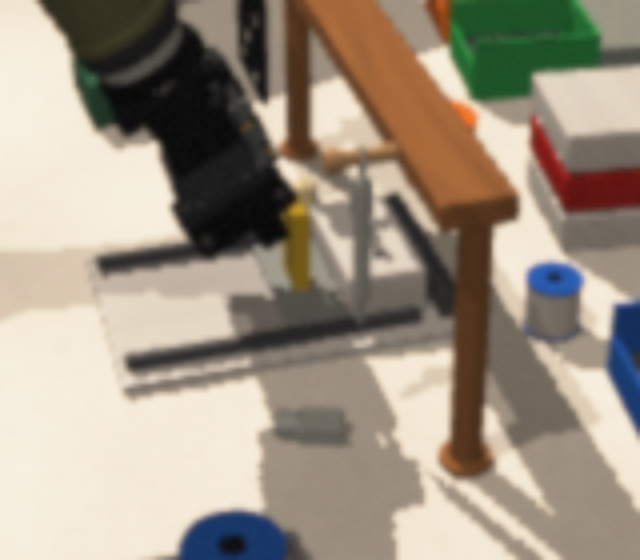

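Force rises to about 18 N with no further motion. The enclosure at (400,270) in the crop touches the stop at (430,250), so the sled is home. I back off.

```bash
python3 -m jog '[[0,0.2,0,-0.1,0],[0,0.5,0,-0.3,0],[0,0.6,0,-0.5,0],[0,0.4,0,-0.6,0],[0,0.4,0,-0.6,0],[0,0.4,0,-0.6,0],[0,0,0,0,0],[0,0,0,0,0],[0,0,0,0,0],[0,0,0,0,0]]'
python3 - <<'E'
from h import *
for n in('top','side'):
    c=read_camera(n);P=cloud(c);H=cv2.cvtColor(c['color'],cv2.COLOR_RGB2HSV)
    m=(cv2.inRange(H,(18,120,80),(35,255,255))>0)&(P[...,2]>.03)&(P[...,2]<.09)&(abs(P[...,0]-.6)<.1)&(abs(P[...,1]+.01)<.05)
    p=P[m]
    if len(p): print('handle',np.median(p,0).round(4))
    m=(cv2.inRange(H,(100,100,40),(128,255,255))>0)&(P[...,2]>.055)&(P[...,2]<.08)&(abs(P[...,0]-.52)<.07)&(abs(P[...,1]+.343)<.07)
    p=P[m]
    if len(p): print('reel',np.median(p,0).round(3),np.ptp(p,0).round(3))
o=env.get_obs();print(o['tool_pos'],o['force'],o['joint_velocities'].round(1))
E
```

```text
time_s: 27.82
tool_pos: [0.5304, -0.008, 0.0852]
tool_rot: [-179.1, 28.8, -173.6]
force: [0.2, 0.1, -0.6]
grip_width: 0.0008
grasp_force: 0.0
handle [ 0.6089 -0.      0.0799]
reel [ 0.531 -0.331  0.064] [0.055 0.055 0.015]
handle [ 0.608  -0.0131  0.0611]
reel [ 0.53  -0.334  0.064] [0.056 0.06  0.007]
[ 0.53004158 -0.00779338  0.08495246] [-1.00226849  0.11076011  0.2134241 ] [ 0.  -0.1  0.2  0.3 -0.8  0.2  0.5]
```

```bash
python3 -c "
from h import *
print(env.sign_off())"
```

```text
the job is handed in; nothing more can be done
None
```

I handed the job in at about 28 s of the 69 s allowed: the reel stands upright in the grey tray about 13 mm from its centre, and the sled is pushed home against its stop with about 18 N; the judge returned no verdict.

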